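# Lock, load and release the seasoning trolley

## Task

Push the brake lever of the little seasoning trolley fully down so that it is locked where it stands, and leave it locked while you take the spice tin out of the steel pan and stand it upright, cap up, on the free place in the middle of the trolley's deck, without dropping it. Then flick the brake lever all the way back up and roll the trolley gently along its rails to the far stop. The seasonings already on the trolley must ride along standing, and everything else on the counter stays where it is.

Things in the scene. Friction and masses are not known exactly. Their poses are not given: they have to be found in the camera images.
- track: the trolley's two flat aluminium rails, fixed on the counter: 520 mm long, 168 mm wide over all, 6 mm thick, with 44 mm high cross stops at both ends. Origin on the counter midway between rails and stops; y axis along the rails from the starting stop to the far stop; -x is the worker's side, with the brake lever. The counter 170 mm to the -x side of the rails' far half is kept clear to work on
- trolley (a joint): how far the trolley has rolled along the rails, m: 0 at the starting stop, 0.180 at the far stop. With the brake up it rolls with about 1 to 2 N and does not run on by itself; locked, it holds against a knock of some 10 N, creeping a few mm at most
- trolley_place (a point): centre of the free place, on top of the trolley's steel deck (63 mm above the counter); moves with the trolley, axes as the track's. Deck 116 mm across the rails by 290 mm along them; a 6 mm gallery rod runs round its edge 28 mm above it, 104 mm clear across. Pepper mill and dredger stand on the deck about 108 mm to either side along the rails, either one on either side
- trolley_bar (a point): middle of the trolley's push bar, a level steel rod 11 mm thick and 70 mm long across the rails, at the starting-stop end of the trolley, 160 mm above the counter, on two uprights that lean out with it; push it towards the far stop from behind
- brake (a joint): angle of the brake lever, rad: 0 fully up (released, arm 35 degrees above level), 0.70 fully down on its stop (locked, arm 5 degrees below level). Stays where it is left; up to about 0.5 it moves with about 2 N at the pad; from there to 0.70, where its rubber shoe wedges on the rail and goes over centre, it takes 5 to 10 N, down as well as up
- brake_pad (a point): centre of the rubber pad at the lever's end: 34 mm long along the arm, 28 mm wide along the rails, 13 mm thick, 95 mm from the hinge. The lever sticks out of the trolley's worker's side (track -x) near the push-bar end; the pad's centre is 114 mm above the counter when up and 52 mm when down, free all round and beneath
- brake_hinge (a point): hinge of the brake lever, 60 mm above the counter, fixed to the trolley; the hinge axis runs along the rails (track y). Axes as the track's
- tin: the spice tin: square steel canister 58 x 58 mm and 92 mm long with a paper band and, as its last 16 mm, a black flip cap of the same width; about 0.2 kg, it may weigh 0.14 to 0.28. Origin at its very centre; its x axis points from the flat bottom to the cap, 46 mm to either end. It lies crosswise in the pan, on a flat side, so that there it can be taken only from about straight above
- pan: steel food pan, quarter size: 265 x 162 mm over its 12 mm rim, 100 mm deep, inside 239 x 136 mm, floor 4 mm thick, about 1.1 kg, standing loose on the counter. Origin on the counter under its centre, x axis along its long side, z up
- portion_cup: small steel cup, 40 mm across and 36 mm high, standing in the pan beside the tin; origin at the centre of its underside
- pepper_mill: turned dark wooden pepper mill, 54 mm across its foot and 153 mm high, standing on the trolley's deck; origin at the centre of its underside, z axis up through its knob
- dredger: round metal shaker with a perforated domed cap, 59 mm across and 98 mm high, standing on the trolley's deck; origin at the centre of its underside, z axis up through its cap
- bowl: small steel bowl, 100 mm across and 45 mm high; origin at the centre of its underside
- squeeze_bottle: white squeeze bottle, 56 mm across and 206 mm high; origin at the centre of its underside
- spatula: kitchen spatula lying flat, 200 mm long; origin on the counter under its middle
Not all that is in view belongs to the job. Several things have the shape of the pepper_mill; the one meant has the colours described above.

How it is judged:
On the way, in this order (a step that is already met when the one before it is completed fails the run):
1. the brake lever is pushed fully down, with the trolley still at the starting stop (value of joint brake above 0.63 rad and value of joint trolley below 0.025 m), for 0.2 s.
2. the tin stands upright, cap up, and let go on the middle of the deck, with the brake still locked and the trolley not dragged along (x of tin in the frame of trolley_place between -0.03 and 0.03 m and y of tin in the frame of trolley_place between -0.05 and 0.05 m and z of tin in the frame of trolley_place between 0.04 and 0.053 m and angle between tin's own x axis and vertical below 0.1 rad and contact force between tin and the fingers below 0.1 N and value of joint brake above 0.6 rad and value of joint trolley below 0.025 m), for 0.3 s.
3. the brake lever is flicked up again, with the tin standing on the deck (x of tin in the frame of trolley_place between -0.03 and 0.03 m and y of tin in the frame of trolley_place between -0.05 and 0.05 m and z of tin in the frame of trolley_place between 0.04 and 0.053 m and angle between tin's own x axis and vertical below 0.1 rad and value of joint brake below 0.2 rad), for 0.2 s.
At the end, for the whole second after the job is handed in: The trolley is at the far stop (within 15 mm), its brake lever up (within 0.2 rad), and on its deck the tin stands upright, cap up (within 0.1 rad), its centre within 30 mm of the deck's middle across the rails and 50 mm along them, at rest; the pepper mill and the dredger still stand on the deck (all of step 3 and x of pepper_mill in the frame of trolley_place between -0.045 and 0.045 m and y of pepper_mill in the frame of trolley_place between -0.145 and 0.145 m and z of pepper_mill in the frame of trolley_place between -0.006 and 0.008 m and angle between each of pepper_mill, dredger's own z axis and vertical below 0.12 rad and x of dredger in the frame of trolley_place between -0.045 and 0.045 m and y of dredger in the frame of trolley_place between -0.145 and 0.145 m and z of dredger in the frame of trolley_place between -0.006 and 0.008 m and value of joint trolley above 0.165 m and linear speed of tin below 0.03 m/s); the robot touches nothing.
It fails at once if the pepper mill or the dredger is knocked over (angle between any of pepper_mill, dredger's own z axis and vertical above 0.6 rad).
It fails at once if the tin is dropped (falls freely for more than some 15 mm) (contact force between tin and the fingers below 0.02 N and linear speed of tin above 0.55 m/s).
It fails at once if the trolley is rolled or rammed faster than 0.5 m/s (velocity of joint trolley above 0.5 m/s).
It fails at once if the pan, bowl, squeeze bottle or spatula is shoved more than 50 mm, or the cup more than 60 mm (distance of any of pan, bowl, squeeze_bottle, spatula from where it was at the start of the episode above 0.05 m or distance of portion_cup from where it was at the start of the episode above 0.06 m).
It also fails if it takes over 72 s, if anything falls off the work surface, if the arm or the gripper's body presses on something with over 40 N, if the wrist force passes 120 N, or if a joint passes its speed limit or range.

## Robot

A 6-joint arm with a two-finger parallel gripper is mounted at the origin on the work surface. World frame = base frame: x ahead of the robot, y to its left, z up, the work surface at z = 0. Lengths are in m, angles in rad, forces in N, time in s.
With the tool pointing down it reaches from about 0.375 to 0.9 m from the base axis. Payload 3.1 kg.
Tool frame: the origin (TCP) lies at the very end of the fingers, on their centre line; the grasp point (between the pads) lies 19 mm behind it; z points along the fingers, y is the line along which they close (so a half turn about z gives the same grasp; the last joint's range is limited). The gripper opens to 85 mm and grips with 20 to 120 N. Pads are 22 mm wide; open, the fingers measure 114 mm over their backs; the gripper's body (76 mm by 85 mm) begins 54 mm behind the grasp point. The pads swing forward as they close: fully open they stand 13 mm farther back than shut.
Start: joints at [-1.373, 0.527, 1.433, -0, 1.181, -0.178], TCP at [0.229, -0.581, 0.231] pointing down, gripper open.
Joint ranges: [-3.08, 3.08], [-0.75, 2.2], [0.22, 2.44], [-1.43, 4.57], [0, 2.65], [-2.85, 2.85]. Speed limits (rad/s): [2.79, 2.79, 3.14, 3.14, 3.14, 3.14].

## Interface

Orientations are given as [roll, pitch, yaw] about the fixed x, y, z axes, in that order (R = Rz(yaw) Ry(pitch) Rx(roll)).
In Python, from workcell import robot gives the robot as it stands.
- The arm moves only by the tool jog_arm, never from a script. Its argument "series" is a list that holds one entry, the list of rows, each a list of 4 numbers: the shift along the tool's x, y, z as a fraction of full scale, then the turn about the tool's z as a fraction of full scale. A call has 1 to 10 rows; each row shifts and turns the commanded pose from where the row before left it, along the tool's axes as they then stand; what a row does not reach is not made up. Full scale, the value 1, is 0.25 m for a shift and 30 degrees for a turn. A row lasts 1/12 s, in which the tool goes at most 41.7 mm and 7.16 degrees, less where a joint would pass 70% of its speed; a pose out of reach is approached as far as the arm can. A call with a number of a shift or a turn outside -1 to 1 is refused whole. A call with a gripper value outside its range is refused whole. "fingers" is the gripper's target within -1 to 1 (fully open at 1, half-way at 0, shut at -1), set as the call begins (left out, the last holds). The fingers move at their own pace and stop on an object; "squeeze" is the grip in N (left out, the last holds). Time passes only in rows, so rows that do not move let the fingers close. It gives the time, the measured TCP pose, the force, the opening and the grip force at its end, in the units of the state.
- robot.get_obs(): the state, without advancing time (a new reading comes with each control period).
- robot.camera(name): name is "side" or "top" or "wrist"; returns the picture (384x512x3 uint8, red, green, blue); there is no depth.
- robot.get_calibration(name): a dict with "intrinsics" (3x3 intrinsics, pixels), "dist_coeffs" ([k1, k2, p1, p2, k3] as OpenCV has them; the pictures are not rectified), "view" (4x4, takes a point from world to camera coordinates). Camera axes: x right, y down, z forward; pixel columns grow to the right and rows downward; lengths in m; the calibration is good to about 2 mm. A picture is of the moment at which its call begins: read the wrist's pose just before it. get_calibration takes no time and is no camera call; for the wrist camera it gives the pose at the moment of the call.
- robot.close_job(): hands the job in; it is judged then, once.
Trained networks look in the newest picture that a camera, given by its name, has taken for a name from the list of things; names that differ only in an ending like _2 or _b are one class to them, and where a whole thing is asked for, a point or a joint stands for the part that bears it (a point fixed in the world has none). Each returns a list of dicts, best first, with "p" (0 to 1); they miss things now and then, are a little off and sometimes report something else, mostly with a low value. They report only what shows in the picture. A call takes as long as a camera call. They do not tell look-alikes from the thing itself.
- robot.spot_in(camera, query): "location" ([column, row] in pixels, amid what is visible of it).
- robot.regions_of(camera, query): "region" (384x512 bool, what is visible of it) and "location" ([column, row] in pixels, amid what is visible of it).
- robot.landmark_of(camera, query): "location" ([column, row] in pixels: a listed point, or the origin of a listed thing).
The state is a dict: "time_s": time; "q": joint angles; "qd": joint speeds; "tau": joint torques, N m; "tool_pos": TCP position; "ee_rot": TCP orientation; "wrist_force": force on the tool from outside, world axes, zero at the start; "ft_torque": the same for the moment, N m; "gripper_width": finger opening in m; "grasp_force": force on a finger pad.
Only numpy, scipy, OpenCV 4.12 (cv2) and the standard library are available. Lean on these libraries where they do the work, as an engineer would, in place of code of your own. Each camera call takes 0.05 s, during which the arm holds its last target. There are 200 camera calls.

## Working session

There is one attempt and no reset: what is moved stays moved. The work goes in short steps, Python scripts to look and compute and a tool call to move; the robot and the scene stay as the last step left them, time stands still between calls to the robot, and variables do not carry over. Pictures are saved under pics/ and viewed, at most 10 in all, crops included, and the job is handed in when it is done.

Besides the shell and the picture viewer there is one more tool, called after "Call:" as name(argument=value, ...) on one line, values as JSON. jog_arm: Moves the arm, as the interface text tells. Shift numbers are shares of 0.25 m and turn numbers shares of 30 degrees, none past 1 either way. Its arguments: {"type":"object","properties":{"series":{"type":"array"},"fingers":{"type":"number"},"squeeze":{"type":"number"}},"required":["series"]}

```bash
mkdir -p pics; ls; cat > h.py <<'E'
import numpy as np, cv2
from scipy.spatial.transform import Rotation as Rot
from workcell import robot
def cal(n):
    c=robot.get_calibration(n); return np.array(c["intrinsics"]),np.array(c["dist_coeffs"]),np.array(c["view"])
def onz(n,px,z,c=None):
    K,d,V=c or cal(n)
    u=cv2.undistortPoints(np.array(px,float).reshape(-1,1,2),K,d).reshape(-1,2)
    R,t=V[:3,:3],V[:3,3]; o=-R.T@t
    r=np.c_[u,np.ones(len(u))]@R
    return o+r*((z-o[2])/r[:,2])[:,None]
def proj(n,P):
    K,d,V=cal(n); return cv2.projectPoints(np.array(P,float).reshape(-1,3),V[:3,:3].copy(),V[:3,3].copy(),K,d)[0].reshape(-1,2)
def tri(ob):  # [(cam,px)]
    A=[];b=[]
    for n,px in ob:
        K,d,V=cal(n);u=cv2.undistortPoints(np.array(px,float).reshape(1,1,2),K,d).ravel()
        for i in range(2):
            r=V[i]-u[i]*V[2];A.append(r[:3]);b.append(-r[3])
    s=np.linalg.lstsq(np.array(A),np.array(b),rcond=None);return s[0],np.sqrt(s[1])
def save(n,f):
    im=robot.camera(n);cv2.imwrite("pics/"+f,im[...,::-1]);return im
E
python3 - <<'E'
from h import *
o=robot.get_obs();print(o["tool_pos"],o["ee_rot"])
ims=[]
for n in("top","side"):
    im=save(n,n+"0.png");ims.append(im)
    K,d,V=cal(n);print(n,"cam at",(-V[:3,:3].T@V[:3,3]).round(3))
    for q in["trolley_place","trolley_bar","brake_pad","brake_hinge","tin","pan","portion_cup","pepper_mill","dredger","bowl","squeeze_bottle","spatula","track"]:
        print(q,[(np.round(r["location"],1).tolist(),round(r["p"],2)) for r in robot.landmark_of(n,q)[:4]])
E
```

```text
pics
[ 0.22925571 -0.58066103  0.23032269] [-3.13942939e+00 -3.73841360e-04  3.75784275e-01]
top cam at [ 0.409 -0.087  1.032]
trolley_place [([231.5, 142.5], 0.92)]
trolley_bar [([293.0, 134.4], 0.94), ([190.0, 240.4], 0.26)]
brake_pad [([268.7, 202.8], 0.59)]
brake_hinge [([270.7, 169.9], 0.68)]
tin [([365.9, 187.5], 0.7)]
pan [([362.8, 205.1], 0.8)]
portion_cup [([373.1, 238.0], 0.7)]
pepper_mill [([270.8, 139.4], 0.86), ([248.3, 242.2], 0.75), ([295.4, 290.7], 0.74), ([371.9, 233.2], 0.29)]
dredger [([185.6, 144.6], 0.95)]
bowl [([188.7, 242.2], 0.74)]
squeeze_bottle []
spatula [([126.4, 257.7], 0.97), ([292.4, 136.3], 0.5)]
track [([194.6, 147.1], 0.94)]
side cam at [-0.256 -0.824  0.7  ]
trolley_place [([278.1, 176.4], 0.79)]
trolley_bar [([318.6, 167.0], 0.75), ([280.2, 175.3], 0.74)]
brake_pad [([265.6, 192.6], 0.78), ([320.1, 167.9], 0.35), ([277.6, 179.9], 0.19)]
brake_hinge [([288.5, 200.2], 0.7), ([342.6, 271.8], 0.34)]
tin [([357.2, 252.3], 0.82), ([309.6, 190.8], 0.7), ([254.0, 169.5], 0.19)]
pan [([344.1, 270.2], 0.95)]
portion_cup []
pepper_mill [([308.1, 193.6], 0.98), ([230.9, 238.6], 0.64), ([224.3, 278.1], 0.6)]
dredger [([251.0, 172.1], 0.73)]
bowl [([268.8, 195.3], 0.71), ([194.9, 216.7], 0.69)]
squeeze_bottle [([146.2, 199.1], 0.4)]
spatula [([144.5, 202.4], 0.72)]
track [([253.3, 187.2], 0.66)]
```

```bash
python3 - <<'E'
from h import *
a=cv2.imread("pics/top0.png");b=cv2.imread("pics/side0.png")
cv2.imwrite("pics/t1.png",cv2.resize(a[60:330,90:450],(800,600),interpolation=cv2.INTER_CUBIC))
cv2.imwrite("pics/s1.png",cv2.resize(b[90:330,110:430],(800,600),interpolation=cv2.INTER_CUBIC))
for nm,t,s in[("place",(231.5,142.5),(278.1,176.4)),("bar",(293,134.4),(318.6,167)),("pad",(268.7,202.8),(265.6,192.6)),("hinge",(270.7,169.9),(288.5,200.2)),("tin",(365.9,187.5),(357.2,252.3)),("pan",(362.8,205.1),(344.1,270.2)),("mill",(270.8,139.4),(308.1,193.6)),("dredger",(185.6,144.6),(251,172.1)),("track",(194.6,147.1),(253.3,187.2)),("bowl",(188.7,242.2),(194.9,216.7))]:
    p,r=tri([("top",t),("side",s)]);print(nm,p.round(4),r.round(4))
E
```

```text
place [ 0.6371 -0.0426  0.0672] [0.0029]
bar [ 0.6363 -0.1848  0.1498] [0.0042]
pad [ 0.4857 -0.1329  0.1116] [0.0004]
hinge [ 0.5713 -0.14    0.0561] [0.0023]
tin [ 0.5323 -0.3845  0.0343] [0.0013]
pan [ 0.489  -0.3826  0.0055] [0.0003]
mill [ 0.6522 -0.1419  0.0441] [0.0009]
dredger [0.6394 0.0735 0.0371] [0.0006]
track [ 0.6413  0.0599 -0.0115] [0.0058]
bowl [ 0.3986  0.0639 -0.0112] [0.009]
```

View pics/t1.png

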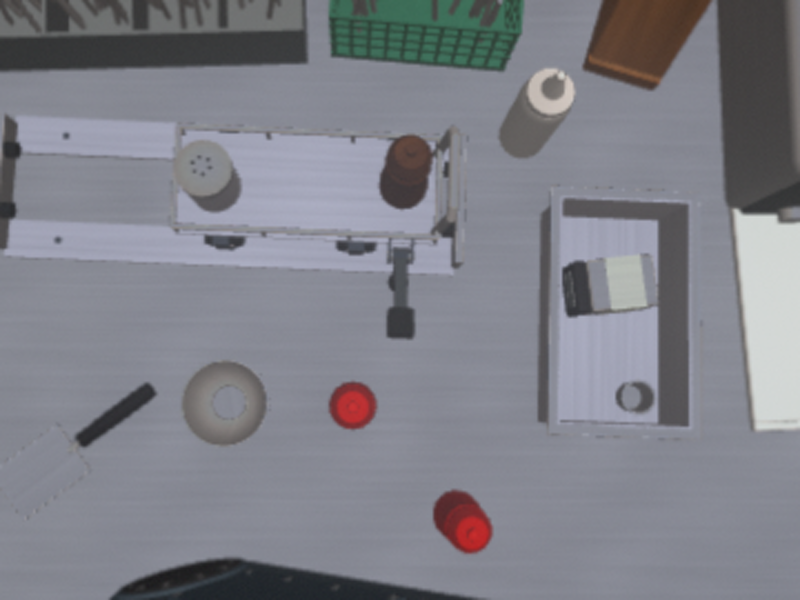

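View pics/s1.png

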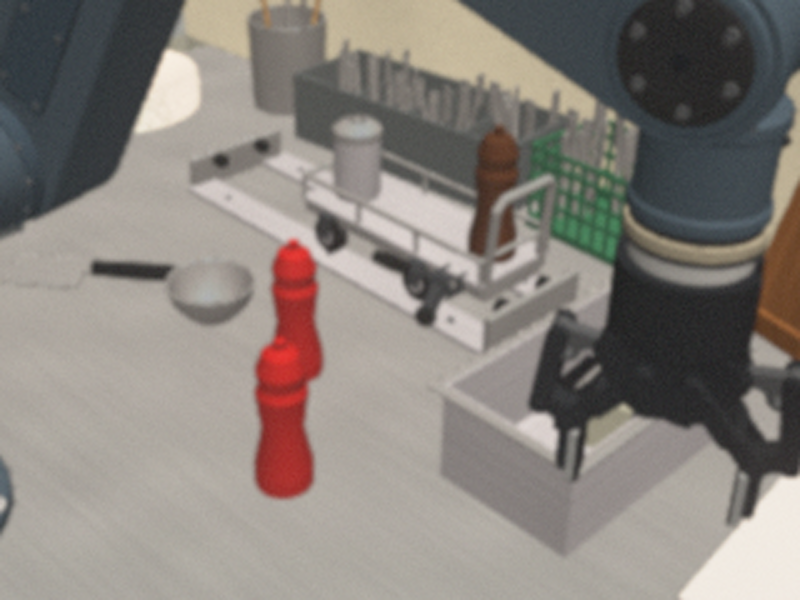

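The top view shows the trolley at the starting stop (the right end, which is the world -y end). The mill candidates are the dark brown one at (271,139) on the deck and two red ones at (248,242) and (295,291). The dark brown one on the deck fits the description. The tin lies in the pan at about (365,188) with its cap towards world +y. The side view agrees, and shows the brake lever up. I'll measure more closely now.

```bash
python3 - <<'E'
from h import *
g=lambda X,Y:(90+.45*X,60+.45*Y)
def P(nm,pts,z): print(nm,onz("top",[g(*p) for p in pts],z)[:,:2].round(4).tolist())
P("rail outer near edge near/far",[(455,273),(8,255)],.006)
P("rail far edge top near/far",[(18,117),(175,123)],.006)
P("deck gallery front l/r, back l/r",[(172,230),(437,239),(178,126),(440,136)],.091)
P("bar",[(455,128),(462,262),(447,208)],.16)
P("tin top corners: capUL,capLL,botUR,botLR",[(563,263),(569,316),(652,253),(657,308)],.062)
P("tin low-ish pan rim corners",[(550,188),(703,200),(695,435),(543,430)],.1)
P("cup top",[(632,393)],.04)
P("pad up",[(400,322)],.12)
P("bottle cap",[(553,90)],.206)
P("bowl",[(225,403)],.045)
P("red",[(353,404)],.153);P("red2",[(472,535)],.153)
robot.camera("top")
for q in("tin","trolley_bar","brake_pad"):
  for r in robot.regions_of("top",q)[:2]:
    m=r["region"].astype(np.uint8);c=max(cv2.findContours(m,0,1)[0],key=cv2.contourArea)
    print(q,round(r["p"],2),m.sum(),cv2.boxPoints(cv2.minAreaRect(c)).round(1).tolist())
E
```

```text
rail outer near edge near/far [[0.5469, -0.2064], [0.5665, 0.3111]]
rail far edge top near/far [[0.7305, 0.3067], [0.725, 0.1237]]
deck gallery front l/r, back l/r [[0.5812, 0.1067], [0.5724, -0.1775], [0.6955, 0.1029], [0.6864, -0.1818]]
bar [[0.6745, -0.1901], [0.5373, -0.1957], [0.592, -0.1812]]
tin top corners: capUL,capLL,botUR,botLR [[0.5509, -0.3203], [0.4918, -0.3255], [0.5624, -0.4202], [0.5008, -0.4235]]
tin low-ish pan rim corners [[0.627, -0.2991], [0.6143, -0.4644], [0.3639, -0.445], [0.3691, -0.2857]]
cup top [[0.4074, -0.3993]]
pad up [[0.4804, -0.1357]]
bottle cap [[0.6988, -0.2801]]
bowl [[0.3968, 0.0534]]
red [[0.3969, -0.0873]]
red2 [[0.271, -0.2029]]
tin 0.48 5479 [[166.39999389648438, 210.0], [167.3000030517578, 115.69999694824219], [297.1000061035156, 117.0], [296.1000061035156, 211.3000030517578]]
trolley_bar 0.7 5694 [[165.6999969482422, 209.10000610351562], [167.5, 114.5], [297.20001220703125, 117.0], [295.3999938964844, 211.60000610351562]]
brake_pad 0.78 366 [[264.0, 171.0], [276.0, 171.0], [276.0, 211.0], [264.0, 211.0]]
```

```bash
cat >> h.py <<'E'
def go(p,yaw=None):
    o=robot.get_obs();R=Rot.from_euler("xyz",o["ee_rot"])
    y0=o["ee_rot"][2]
    if yaw is not None:
        print("turn frac",np.round(-((yaw-y0+np.pi/2)%np.pi-np.pi/2)/np.radians(30),3))
        R=Rot.from_euler("z",(yaw-y0+np.pi/2)%np.pi-np.pi/2)*R
    print("at",np.round(o["tool_pos"],4),np.round(o["ee_rot"],3),"shift frac after turn",(R.inv().apply(np.array(p)-o["tool_pos"])/.25).round(3),"t",round(o["time_s"],2),"F",np.round(o["wrist_force"],1),"w",round(o["gripper_width"],4))
E
python3 -c "
from h import *
go([.475,-.135,.16],-.034)"
```

```text
turn frac 0.783
at [ 0.2294 -0.5814  0.2313] [3.142 0.    0.376] shift frac after turn [ 0.921 -1.818  0.285] t 1.6 F [ 0.1 -0.4  0.2] w 0.0857
```

Call:
jog_arm(series=[[[0,0,0,0.196],[0,0,0,0.196],[0,0,0,0.196],[0,0,0,0.195],[0.077,-0.15,0,0],[0.077,-0.15,0,0],[0.077,-0.15,0,0],[0.077,-0.15,0,0],[0.077,-0.15,0,0],[0.077,-0.15,0,0]]], fingers=-1)

```text
time_s: 2.43
tool_pos: [0.3517, -0.3613, 0.2315]
ee_rot: [3.141, -0.0, -0.035]
wrist_force: [0.2, -0.4, -0.2]
gripper_width: -0.0001
grasp_force: 0.0
```

Call:
jog_arm(series=[[[0.077,-0.15,0,0],[0.077,-0.15,0,0],[0.077,-0.15,0,0],[0.077,-0.15,0,0],[0.077,-0.15,0,0],[0.077,-0.15,0,0],[0,-0.02,0.14,0],[0,0,0.14,0],[0,0,0,0],[0,0,0,0]]])

```text
time_s: 3.27
tool_pos: [0.472, -0.1388, 0.1603]
ee_rot: [-3.14, 0.004, -0.034]
wrist_force: [-0.1, -1.3, 0.2]
gripper_width: 0.0002
grasp_force: 0.0
```

```bash
python3 - <<'E'
from h import *
go([.475,-.135,.14],-.034)
im=save("wrist","w1.png");save("top","t2.png")
for n in("wrist","top"):
  print(n,[(r["location"],round(r["p"],2)) for r in robot.landmark_of(n,"brake_pad")[:2]])
print(proj("wrist",[[.484,-.134,.114]]))
a=cv2.imread("pics/w1.png");b=cv2.imread("pics/t2.png")[60:330,90:450]
cv2.imwrite("pics/m1.png",np.hstack([cv2.resize(a,(400,300)),cv2.resize(b,(400,300))]))
E
```

```text
turn frac 0.001
at [ 0.472  -0.1388  0.1603] [-3.14   0.004 -0.034] shift frac after turn [ 0.012 -0.016  0.081] t 3.27 F [-0.1 -1.3  0.2] w 0.0002
wrist [([248.9, 198.5], 0.7)]
top []
[[242.05724272 198.43972391]]
```

View pics/m1.png

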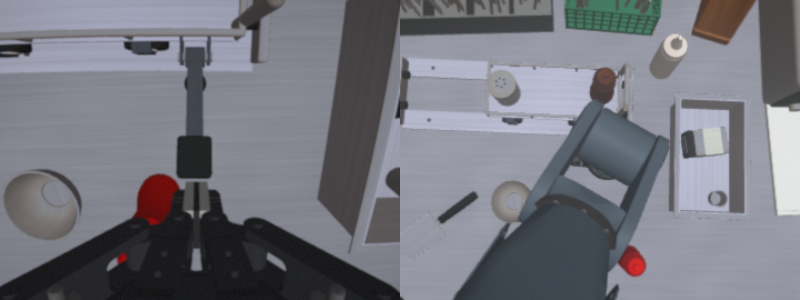

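Call:
jog_arm(series=[[[0.024,-0.007,0.03,0],[0,0,0.05,0],[0,0,0.05,0],[0,0,0.05,0],[0,0,0.05,0],[0,0,0.05,0],[0,0,0.05,0],[0,0,0.04,0],[0,0,0.03,0],[0,0,0,0]]])

```text
time_s: 4.3
tool_pos: [0.4789, -0.1386, 0.0617]
ee_rot: [3.141, 0.0, -0.035]
wrist_force: [1.1, 0.4, 0.1]
gripper_width: -0.0001
grasp_force: 0.0
```

Call:
jog_arm(series=[[[0,0,0.012,0],[0,0,0.012,0],[0,0,0.008,0],[0,0,0,0],[0,0,0,0]]])

```text
time_s: 4.72
tool_pos: [0.4802, -0.1391, 0.0582]
ee_rot: [3.139, -0.004, -0.034]
wrist_force: [-7.0, 1.6, 40.1]
gripper_width: 0.0002
grasp_force: 20.5
```

```bash
python3 - <<'E'
from h import *
go([.479,-.137,.05])
robot.camera("wrist")
for q in("brake_pad","brake_hinge"):
  print([(r["location"],round(r["p"],2)) for r in robot.landmark_of("wrist",q)[:2]])
print(proj("wrist",[[.484,-.137,.114],[.467,-.137,.052],[.5617,-.1367,.06]]))
E
```

```text
at [ 0.4802 -0.1391  0.0582] [ 3.139 -0.004 -0.034] shift frac after turn [-0.005 -0.008  0.033] t 4.72 F [-7.   1.6 40.1] w 0.0002
[]
[([249.8, 78.3], 0.97)]
[[250.18332465 315.99732337]
 [251.23749194 265.21182667]
 [242.87100835  73.70865829]]
```

Call:
jog_arm(series=[[[0,0,-0.05,0],[0,0,-0.1,0],[0,0,-0.15,0],[0,0,-0.15,0],[0,0,-0.15,-0.232],[0,0,0,-0.232],[0,0,0,-0.232],[0,0,0,-0.232],[0,0,0,-0.232],[0,0,0,-0.232]]], fingers=1)

```text
time_s: 5.7
tool_pos: [0.4797, -0.1384, 0.2038]
ee_rot: [3.14, -0.001, 0.7]
wrist_force: [-0.8, -0.6, 0.2]
gripper_width: 0.0852
grasp_force: 0.0
```

Call:
jog_arm(series=[[[0,0,0,-0.232],[0,0,0,-0.232],[0,0,0,-0.232],[0,0,0,-0.232],[0,0,0,-0.232],[0,0,0,-0.232],[0,0,0,-0.232],[0,0,0,-0.232]]])

```text
time_s: 6.37
tool_pos: [0.4796, -0.1384, 0.2036]
ee_rot: [3.14, 0.001, 1.672]
wrist_force: [0.4, -0.4, -1.1]
gripper_width: 0.0857
grasp_force: 0.0
```

```bash
python3 - <<'E'
from h import *
go([.53,-.40,.2],1.67)
E
```

```text
turn frac 0.004
at [ 0.4796 -0.1384  0.2036] [3.140e+00 1.000e-03 1.672e+00] shift frac after turn [-1.061  0.097  0.015] t 6.37 F [ 0.4 -0.4 -1.1] w 0.0857
```

Call:
jog_arm(series=[[[-0.12,0.011,0,0],[-0.12,0.011,0,0],[-0.12,0.011,0,0],[-0.12,0.011,0,0],[-0.12,0.011,0,0],[-0.12,0.011,0,0],[-0.12,0.011,0,0],[-0.12,0.011,0,0],[-0.1,0.01,0,0],[0,0,0,0]]])

```text
time_s: 7.2
tool_pos: [0.5299, -0.4059, 0.2035]
ee_rot: [3.138, 0.006, 1.662]
wrist_force: [0.7, -1.3, -0.3]
gripper_width: 0.0854
grasp_force: 0.0
```

```bash
python3 - <<'E'
from h import *
go([.53,-.40,.2],1.67)
c=cal("wrist");save("wrist","w2.png")
for q in("tin","portion_cup","pan"):
  for r in robot.regions_of("wrist",q)[:1]:
    m=r["region"].astype(np.uint8);k=max(cv2.findContours(m,0,1)[0],key=cv2.contourArea)
    print(q,round(r["p"],2),m.sum(),cv2.boxPoints(cv2.minAreaRect(k)).round(1).tolist())
  print([(r["location"],round(r["p"],2),onz("wrist",r["location"],.033,c).round(4)) for r in robot.landmark_of("wrist",q)[:2]])
E
```

```text
turn frac -0.014
at [ 0.5299 -0.4059  0.2035] [3.138 0.006 1.662] shift frac after turn [0.024 0.003 0.014] t 7.2 F [ 0.7 -1.3 -0.3] w 0.0854
tin 0.64 6648 [[218.6999969482422, 91.5], [284.8999938964844, 90.4000015258789], [286.70001220703125, 194.89999389648438], [220.5, 196.10000610351562]]
[([252.5, 142.4], 0.74, array([[ 0.5289, -0.3778,  0.033 ]]))]
portion_cup 0.58 1363 [[96.5, 159.5], [127.0, 129.0], [154.5, 156.5], [124.0, 187.0]]
[([137.8, 152.1], 0.56, array([[ 0.416 , -0.3974,  0.033 ]]))]
pan 0.81 60837 [[14.899999618530273, 219.6999969482422], [39.5, 14.5], [400.0, 57.70000076293945], [375.3999938964844, 263.0]]
[([223.3, 134.8], 0.75, array([[ 0.4998, -0.3729,  0.033 ]])), ([437.7, 66.9], 0.18, array([[ 0.6964, -0.2895,  0.033 ]]))]
```

View pics/w2.png

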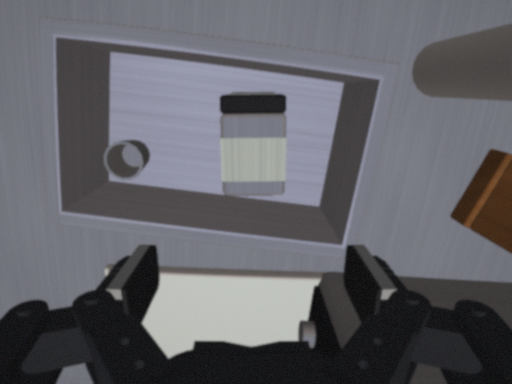

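```bash
python3 - <<'E'
from h import *
go([.527,-.358,.026])
E
```

```text
at [ 0.5287 -0.3982  0.2034] [-3.141e+00 -1.000e-03  1.668e+00] shift frac after turn [0.16  0.009 0.71 ] t 7.55 F [-0.6 -0.4  0.1] w 0.0855
```

Call:
jog_arm(series=[[[0.08,0.009,0,0],[0.08,0,0.05,0],[0,0,0.1,0],[0,0,0.1,0],[0,0,0.1,0],[0,0,0.1,0],[0,0,0.1,0],[0,0,0.1,0],[0,0,0.06,0],[0,0,0,0]]])

```text
time_s: 8.38
tool_pos: [0.5253, -0.3567, 0.0225]
ee_rot: [-3.137, -0.006, 1.667]
wrist_force: [-0.0, 0.3, -0.1]
gripper_width: 0.0856
grasp_force: 0.0
```

Call:
jog_arm(series=[[[0,0,0,0],[0,0,0,0],[0,0,0,0],[0,0,0,0],[0,0,0,0],[0,0,0,0]]], fingers=-1, squeeze=20)

```text
time_s: 8.88
tool_pos: [0.5281, -0.36, 0.0275]
ee_rot: [3.14, 0.002, 1.667]
wrist_force: [-0.5, 0.5, 6.5]
gripper_width: 0.0579
grasp_force: 23.3
```

Call:
jog_arm(series=[[[0,0,-0.03,0],[0,0,-0.05,0],[0,0,-0.1,0],[0,0,-0.1,0],[0,0,-0.1,0],[0,0,-0.12,0],[0,0,-0.12,0],[0,0,-0.1,0],[0,0,-0.05,0],[0,0,0,0]]])

```text
time_s: 9.72
tool_pos: [0.5286, -0.3609, 0.2231]
ee_rot: [3.136, 0.006, 1.666]
wrist_force: [0.2, -0.0, -1.7]
gripper_width: 0.0574
grasp_force: 22.7
```

```bash
python3 - <<'E'
from h import *
go([.45,.13,.2],3.107)
a=save("wrist","w3.png");b=save("side","s3.png")
cv2.imwrite("pics/m3.png",np.hstack([cv2.resize(a,(400,300)),cv2.resize(b[60:360,170:480],(400,300))])[...,::-1])
E
```

```text
turn frac -2.751
at [ 0.5286 -0.3609  0.2231] [3.136 0.006 1.666] shift frac after turn [0.383 1.951 0.1  ] t 9.72 F [ 0.2 -0.  -1.7] w 0.0574
```

View pics/m3.png

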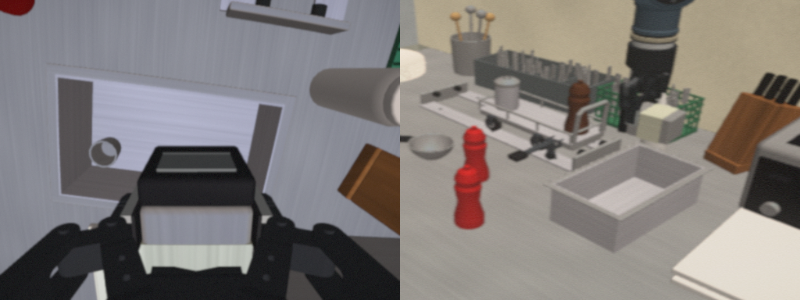

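Call:
jog_arm(series=[[[0,0,-0.04,-0.2293],[0,0,-0.04,-0.2293],[0,0,-0.02,-0.2293],[0,0,0,-0.2293],[0,0,0,-0.2293],[0,0,0,-0.2293],[0,0,0,-0.2293],[0,0,0,-0.2293],[0,0,0,-0.2293],[0,0,0,-0.2293]]])

```text
time_s: 10.65
tool_pos: [0.5259, -0.3584, 0.2407]
ee_rot: [3.139, -0.005, 2.873]
wrist_force: [-0.3, -0.3, -2.4]
gripper_width: 0.058
grasp_force: 22.6
```

Call:
jog_arm(series=[[[0,0,0,-0.2293],[0,0,0,-0.2293],[0.035,0.1,0,0],[0.035,0.14,0,0],[0.035,0.15,0,0],[0.035,0.15,0,0],[0.035,0.15,0,0],[0.035,0.15,0,0],[0.035,0.15,0,0],[0.033,0.15,0,0]]])

```text
time_s: 11.48
tool_pos: [0.4652, -0.0701, 0.2416]
ee_rot: [3.14, -0.004, 3.106]
wrist_force: [0.9, 0.6, -2.9]
gripper_width: 0.0579
grasp_force: 22.7
```

Call:
jog_arm(series=[[[0,0.15,0,0],[0,0.15,0,0],[0,0.15,0,0],[0,0.15,0,0],[0,0.15,0,0],[0,0.15,0,0],[0,0.12,0,0],[0,0.07,0,0],[0,0,0,0],[0,0,0,0]]])

```text
time_s: 12.32
tool_pos: [0.4754, 0.2005, 0.2416]
ee_rot: [-3.14, -0.004, 3.11]
wrist_force: [-0.5, -0.5, -3.0]
gripper_width: 0.0577
grasp_force: 22.9
```

```bash
python3 - <<'E'
from h import *
go([.478,.2,.05],3.107)
a=save("wrist","w4.png");b=save("side","s4.png");c=save("top","t4.png")
cv2.imwrite("pics/m4.png",np.hstack([cv2.resize(c[:,:256],(300,450)),cv2.resize(b[50:350,60:360],(450,450))])[...,::-1])
E
```

```text
turn frac 0.005
at [0.4754 0.2005 0.2416] [-3.14  -0.004  3.11 ] shift frac after turn [-0.013 -0.     0.767] t 12.32 F [-0.5 -0.5 -3. ] w 0.0577
```

View pics/m4.png

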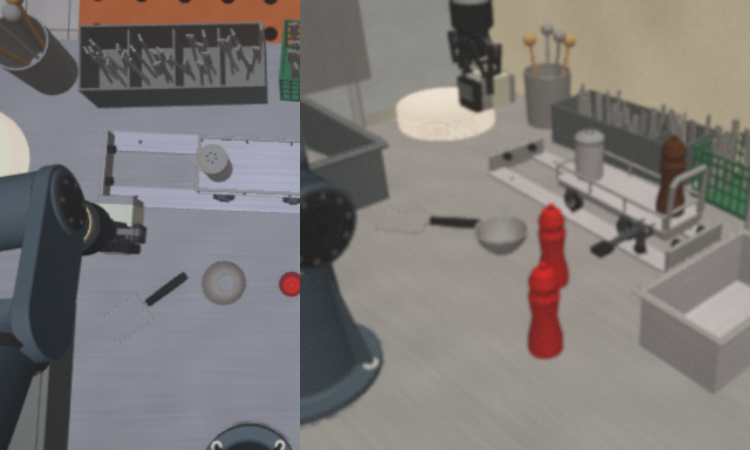

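Call:
jog_arm(series=[[[0,0,0.1,0],[0,0,0.14,0],[0,0,0.14,0],[0,0,0.14,0],[0,0,0.14,0],[0,0,0.09,0],[0,0,0.06,0],[0,0,0.03,0],[0,0,0,0],[0,0,0,0]]])

```text
time_s: 13.3
tool_pos: [0.4774, 0.1994, 0.0335]
ee_rot: [-3.142, 0.0, 3.106]
wrist_force: [-0.5, 0.4, -1.9]
gripper_width: 0.0573
grasp_force: 22.9
```

Call:
jog_arm(series=[[[0,0,0.006,0],[0,0,0.006,0],[0,0,0.006,0],[0,0,0,0],[0,0,0,0]]])

```text
time_s: 13.72
tool_pos: [0.4771, 0.2002, 0.0292]
ee_rot: [3.141, 0.001, 3.107]
wrist_force: [0.1, 0.6, -3.5]
gripper_width: 0.0579
grasp_force: 22.9
```

Call:
jog_arm(series=[[[0,0,0.008,0],[0,0,0.006,0],[0,0,0.004,0],[0,0,0,0],[0,0,0,0]]])

```text
time_s: 14.13
tool_pos: [0.4768, 0.2001, 0.0241]
ee_rot: [-3.142, -0.0, 3.107]
wrist_force: [-0.1, -0.4, -2.2]
gripper_width: 0.058
grasp_force: 22.9
```

Call:
jog_arm(series=[[[-0.016,0,0,0],[-0.016,0,0,0],[-0.016,0,0,0],[0,0,0,0],[0,0,0,0]]])

```text
time_s: 14.55
tool_pos: [0.4895, 0.1996, 0.0244]
ee_rot: [3.141, 0.001, 3.107]
wrist_force: [-0.4, -0.4, -2.9]
gripper_width: 0.0582
grasp_force: 22.9
```

Call:
jog_arm(series=[[[-0.012,0,0,0],[-0.012,0,0,0],[-0.008,0,0,0],[0,0,0,0],[0,0,0,0]]])

```text
time_s: 14.97
tool_pos: [0.4955, 0.1993, 0.0241]
ee_rot: [-3.141, -0.003, 3.107]
wrist_force: [-2.5, 0.8, -1.4]
gripper_width: 0.0576
grasp_force: 23.1
```

Call:
jog_arm(series=[[[-0.008,0,0,0],[-0.008,0,0,0],[0,0,0,0],[0,0,0,0]]])

```text
time_s: 15.3
tool_pos: [0.4957, 0.1993, 0.0242]
ee_rot: [-3.14, -0.01, 3.107]
wrist_force: [-10.0, 1.8, 4.5]
gripper_width: 0.0578
grasp_force: 23.9
```

Call:
jog_arm(series=[[[-0.0148,0,-0.021,0],[-0.0148,0,-0.021,0],[-0.0182,0,-0.0184,0],[-0.0182,0,-0.0184,0],[0,0,0,0],[0,0,0,0]]])

```text
time_s: 15.8
tool_pos: [0.5181, 0.1986, 0.0447]
ee_rot: [3.141, 0.002, 3.107]
wrist_force: [-4.3, -0.5, 2.8]
gripper_width: 0.0578
grasp_force: 23.4
```

```bash
python3 - <<'E'
from h import *
go([.512,.2,.044])
a=save("wrist","w5.png");b=save("side","s5.png")
cv2.imwrite("pics/m5.png",np.hstack([cv2.resize(a,(400,300)),cv2.resize(b[60:210,110:310],(400,300),interpolation=cv2.INTER_CUBIC)])[...,::-1])
E
```

```text
at [0.5181 0.1986 0.0447] [3.141e+00 2.000e-03 3.107e+00] shift frac after turn [0.025 0.005 0.003] t 15.8 F [-4.3 -0.5  2.8] w 0.0578
```

View pics/m5.png

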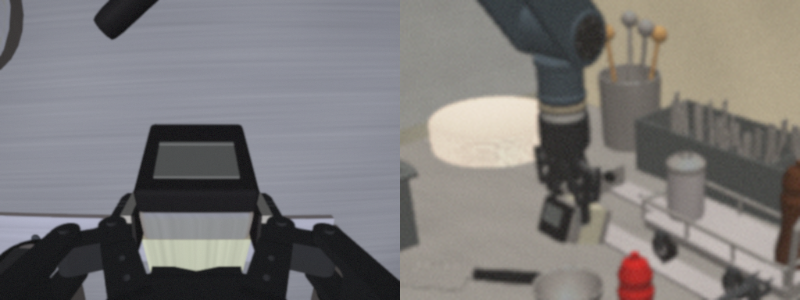

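Call:
jog_arm(series=[[[-0.0212,0,-0.0146,0],[-0.0212,0,-0.0146,0],[-0.0234,0,-0.011,0],[-0.0234,0,-0.011,0],[0,0,0,0],[0,0,0,0]]])

```text
time_s: 16.4
tool_pos: [0.5422, 0.1979, 0.0575]
ee_rot: [3.141, 0.005, 3.107]
wrist_force: [-1.2, -0.6, -1.4]
gripper_width: 0.0577
grasp_force: 23.8
```

Call:
jog_arm(series=[[[-0.0248,0,-0.0066,0],[-0.0248,0,-0.0066,0],[-0.0256,0,-0.0022,0],[-0.0256,0,-0.0022,0],[0,0,0,0],[0,0,0,0]]])

```text
time_s: 16.9
tool_pos: [0.5678, 0.1972, 0.0617]
ee_rot: [3.141, 0.006, 3.107]
wrist_force: [0.1, 0.1, -2.5]
gripper_width: 0.0576
grasp_force: 24.2
```

```bash
python3 - <<'E'
from h import *
go([.5595,.2,.061])
a=save("wrist","w6.png");b=save("side","s6.png")
cv2.imwrite("pics/m6.png",np.hstack([cv2.resize(a,(400,300)),cv2.resize(b[60:210,110:310],(400,300),interpolation=cv2.INTER_CUBIC)])[...,::-1])
E
```

```text
at [0.5678 0.1972 0.0617] [3.141 0.006 3.107] shift frac after turn [0.034 0.01  0.003] t 16.9 F [ 0.1  0.1 -2.5] w 0.0576
```

View pics/m6.png

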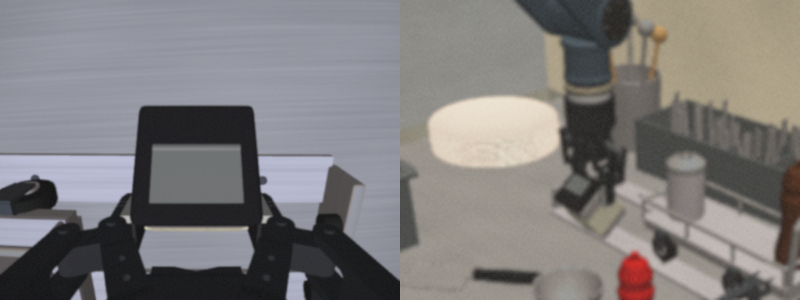

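```bash
cat >> h.py <<'E'
def cap(px,c=None):
    # px: cap end-face corners UL,UR,LR,LL in the wrist picture
    K,d,V=c or cal("wrist");a=.029
    ob=np.array([[-a,-a,0],[a,-a,0],[a,a,0],[-a,a,0]])
    n,rs,ts,_=cv2.solvePnPGeneric(ob,np.array(px,float),K,d,flags=cv2.SOLVEPNP_IPPE)
    for r,t in zip(rs,ts):
        R=V[:3,:3].T@cv2.Rodrigues(r)[0];p=V[:3,:3].T@(t.ravel()-V[:3,3])
        ax=-R[:,2]  # outward from face, towards camera
        print("cap centre",p.round(4),"axis",ax.round(3),"tilt deg",np.degrees(np.arccos(ax[2])).round(1),"bottom centre",(p-.092*ax).round(4))
E
python3 - <<'E'
from h import *
cap(np.array([(143,107),(251,107),(259,226),(135,226)])*1.28)
E
```

```text
cap centre [0.5351 0.2018 0.091 ] axis [-0.331  0.227  0.916] tilt deg 23.7 bottom centre [0.5655 0.1809 0.0067]
cap centre [0.535  0.1988 0.091 ] axis [-0.347 -0.21   0.914] tilt deg 23.9 bottom centre [0.5669 0.2182 0.0069]
```

```bash
cat >> h.py <<'E'
from scipy.optimize import least_squares
def cap2(px,c=None,yaw=-.034):
    K,d,V=c or cal("wrist");a=.029
    ob=np.array([[-a,-a,0],[-a,a,0],[a,a,0],[a,-a,0]])  # x: world +x; UL in image = -x,-y? (tool x up, tool y right = +y)
    def f(v):
        R=(Rot.from_euler("z",yaw)*Rot.from_euler("y",-v[3])).as_matrix()
        return (cv2.projectPoints(ob@R.T+v[:3],V[:3,:3].copy(),V[:3,3].copy(),K,d)[0].reshape(-1,2)-np.array(px,float)).ravel()
    o=robot.get_obs()["tool_pos"]
    for t0 in(.2,.8):
        s=least_squares(f,[o[0]-.02,o[1],o[2]+.05,t0])
        R=(Rot.from_euler("z",yaw)*Rot.from_euler("y",-s.x[3])).as_matrix()
        print("cap",s.x[:3].round(4),"tilt",np.degrees(s.x[3]).round(1),"rms",np.sqrt((s.fun**2).mean()).round(2),"bottom corners -x,+x",(s.x[:3]+R@[-a,0,-.092]).round(4),(s.x[:3]+R@[a,0,-.092]).round(4))
E
python3 - <<'E'
from h import *
P=np.array([(143,107),(251,107),(259,226),(135,226)])*1.28
cap2(P)
im=cv2.imread("pics/w6.png");print(P)
cv2.imwrite("pics/c6.png",cv2.resize(im[110:310,150:350],(600,600),interpolation=cv2.INTER_CUBIC))
E
```

```text
cap [0.5343 0.2003 0.0897] tilt 30.4 rms 1.68 bottom corners -x,+x [ 0.5559  0.1996 -0.0043] [0.6058 0.1979 0.0251]
cap [0.5343 0.2003 0.0897] tilt 30.4 rms 1.68 bottom corners -x,+x [ 0.5559  0.1996 -0.0043] [0.6058 0.1979 0.0251]
[[183.04 136.96]
 [321.28 136.96]
 [331.52 289.28]
 [172.8  289.28]]
```

Call:
jog_arm(series=[[[-0.0258,0,0.009,0],[-0.0258,0,0.009,0],[-0.0248,0,0.012,0],[-0.0248,0,0.012,0],[0,0,0,0],[0,0,0,0]]])

```text
time_s: 17.5
tool_pos: [0.5935, 0.1963, 0.0546]
ee_rot: [3.141, 0.007, 3.107]
wrist_force: [-0.7, -1.1, 15.4]
gripper_width: 0.0575
grasp_force: 20.7
```

Call:
jog_arm(series=[[[-0.0234,0,0.014,0],[-0.0234,0,0.014,0],[0,0,0.008,0],[0,0,0,0],[0,0,0,0]]])

```text
time_s: 17.92
tool_pos: [0.6091, 0.1958, 0.0472]
ee_rot: [3.14, 0.016, 3.107]
wrist_force: [3.8, -1.1, 17.9]
gripper_width: 0.0576
grasp_force: 17.5
```

```bash
python3 - <<'E'
from h import *
go([.5955,.2,.051])
a=save("wrist","w7.png");b=save("side","s7.png")
cv2.imwrite("pics/m7.png",np.hstack([cv2.resize(a,(400,300)),cv2.resize(b[60:210,110:310],(400,300),interpolation=cv2.INTER_CUBIC)])[...,::-1])
E
```

```text
at [0.6091 0.1958 0.0472] [3.14  0.016 3.107] shift frac after turn [ 0.055  0.015 -0.016] t 17.92 F [ 3.8 -1.1 17.9] w 0.0576
```

View pics/m7.png

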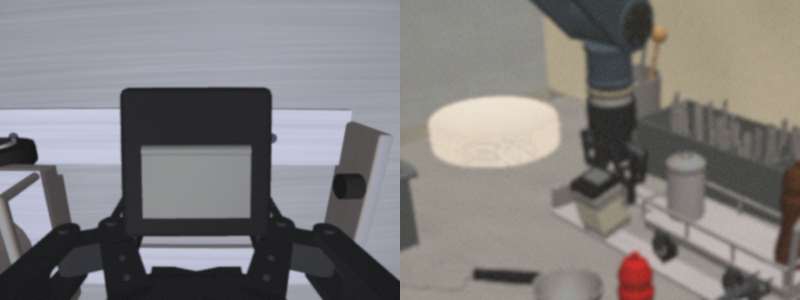

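```bash
python3 - <<'E'
from h import *
P=np.array([(122,89),(270,89),(272,236),(123,236)])*1.28
cap2(P)
E
```

```text
cap [0.5673 0.1992 0.0981] tilt 18.8 rms 0.78 bottom corners -x,+x [0.5694 0.1991 0.0016] [0.6243 0.1972 0.0203]
cap [0.5673 0.1992 0.0981] tilt 18.8 rms 0.78 bottom corners -x,+x [0.5694 0.1991 0.0016] [0.6243 0.1972 0.0203]
```

Call:
jog_arm(series=[[[0,0,-0.05,0],[0,0,-0.08,0],[0.04,0,0,0],[0.08,0,0,0],[0.08,0,0,0],[0.08,0,0,0],[0.08,0,0,0],[0.06,0,0,0],[0,0,0,0],[0,0,0,0]]])

```text
time_s: 18.85
tool_pos: [0.4966, 0.1996, 0.0744]
ee_rot: [3.142, 0.0, 3.108]
wrist_force: [0.4, -0.2, -2.6]
gripper_width: 0.0578
grasp_force: 23.3
```

```bash
python3 - <<'E'
from h import *
go([.5,.2,.046])
c=cal("wrist");a=save("wrist","w8.png");b=save("side","s8.png")
for n in("wrist","side"):
  for r in robot.regions_of(n,"tin")[:1]:
    m=r["region"].astype(np.uint8);k=max(cv2.findContours(m,0,1)[0],key=cv2.contourArea)
    print(n,round(r["p"],2),m.sum(),cv2.boundingRect(k))
cv2.imwrite("pics/m8.png",np.hstack([cv2.resize(a,(400,300)),cv2.resize(b[90:210,110:270],(400,300),interpolation=cv2.INTER_CUBIC)])[...,::-1])
E
```

```text
at [0.4966 0.1996 0.0744] [3.142 0.    3.108] shift frac after turn [-0.013  0.002  0.113] t 18.85 F [ 0.4 -0.2 -2.6] w 0.0578
wrist 0.57 36297 (153, 109, 195, 192)
side 0.6 796 (165, 144, 32, 38)
```

View pics/m8.png

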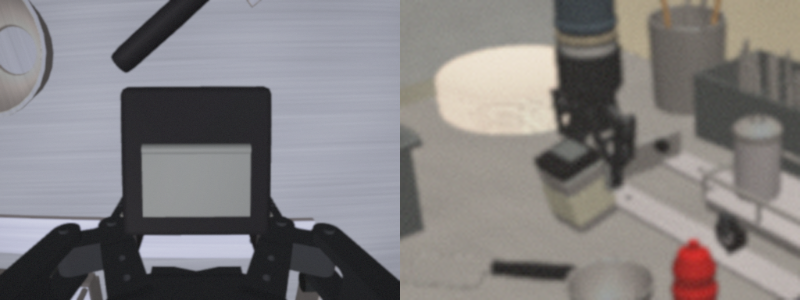

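Call:
jog_arm(series=[[[0,0,0.04,0],[0,0,0.04,0],[0,0,0.03,0],[0,0,0.01,0],[0,0,0,0]]])

```text
time_s: 19.47
tool_pos: [0.4959, 0.1991, 0.0427]
ee_rot: [-3.141, -0.003, 3.107]
wrist_force: [0.2, -0.4, -2.1]
gripper_width: 0.0574
grasp_force: 23.3
```

Call:
jog_arm(series=[[[0,0,0.01,0],[0,0,0.01,0],[0,0,0,0]]])

```text
time_s: 19.72
tool_pos: [0.4978, 0.1994, 0.0405]
ee_rot: [3.141, 0.002, 3.107]
wrist_force: [-1.3, -0.9, 7.3]
gripper_width: 0.0576
grasp_force: 23.9
```

Call:
jog_arm(series=[[[-0.016,0,0.008,0],[-0.016,0,0.008,0],[-0.016,0,0.008,0],[-0.016,0,0.006,0],[0,0,0,0]]])

```text
time_s: 20.13
tool_pos: [0.5119, 0.1989, 0.033]
ee_rot: [-3.142, -0.003, 3.107]
wrist_force: [-1.7, -0.1, 9.2]
gripper_width: 0.0574
grasp_force: 20.3
```

```bash
cat >> h.py <<'E'
def capquad(n="w.png"):
    c=cal("wrist");im=save("wrist",n)
    g=cv2.cvtColor(im,cv2.COLOR_RGB2GRAY)
    r=robot.regions_of("wrist","tin")
    for q in r[:1]:
        m=q["region"].astype(np.uint8);k=max(cv2.findContours(m,0,1)[0],key=cv2.contourArea)
        print("mask",m.sum(),cv2.boundingRect(k))
    # width of dark cap per row at tin column
    out=[]
    for row in range(90,330,6):
        d=np.where(m[row]>0)[0]
        out.append((row,int(d.min()),int(d.max())) if len(d) else (row,))
    col=g[90:330:6,250]
    print(out);print(col.tolist())
    return c
E
python3 - <<'E'
from h import *
go([.5,.2,.04])
capquad("w9.png")
E
```

```text
at [0.5119 0.1989 0.033 ] [-3.142e+00 -3.000e-03  3.107e+00] shift frac after turn [ 0.048  0.003 -0.028] t 20.13 F [-1.7 -0.1  9.2] w 0.0574
mask 40484 (142, 107, 217, 200)
[(90,), (96,), (102,), (108, 153, 349), (114, 144, 355), (120, 142, 357), (126, 143, 357), (132, 144, 358), (138, 144, 357), (144, 144, 356), (150, 143, 356), (156, 144, 355), (162, 144, 355), (168, 145, 355), (174, 146, 355), (180, 146, 354), (186, 146, 353), (192, 146, 353), (198, 147, 353), (204, 147, 352), (210, 148, 352), (216, 148, 352), (222, 149, 351), (228, 150, 351), (234, 151, 351), (240, 151, 350), (246, 151, 350), (252, 152, 349), (258, 151, 350), (264, 152, 349), (270, 153, 348), (276, 154, 348), (282, 155, 347), (288, 156, 346), (294, 156, 346), (300, 157, 345), (306, 181, 272), (312,), (318,), (324,)]
[170, 176, 170, 86, 40, 47, 44, 46, 45, 44, 44, 44, 46, 46, 46, 41, 44, 102, 149, 134, 152, 152, 151, 150, 151, 147, 150, 149, 146, 148, 147, 146, 145, 42, 41, 38, 176, 204, 203, 202]
```

```bash
python3 - <<'E'
from h import *
cap2([(142,109),(358,109),(345,304),(157,304)])
c=cal("wrist");V=c[2];print("cam",(-V[:3,:3].T@V[:3,3]).round(3),"optical",V[2,:3].round(3))
E
```

```text
cap [0.4703 0.2019 0.0909] tilt 4.7 rms 0.32 bottom corners -x,+x [ 0.449   0.2026 -0.0032] [0.5067 0.2007 0.0016]
cap [0.4703 0.2019 0.0909] tilt 4.7 rms 0.32 bottom corners -x,+x [ 0.449   0.2026 -0.0032] [0.5067 0.2007 0.0016]
cam [0.438 0.203 0.176] optical [ 0.288 -0.011 -0.958]
```

Call:
jog_arm(series=[[[0,0,-0.004,0],[0,0,0,0],[0,0,0,0],[0,0,0,0]]], fingers=1)

```text
time_s: 20.57
tool_pos: [0.5131, 0.1989, 0.0328]
ee_rot: [3.141, 0.001, 3.107]
wrist_force: [-0.6, -0.4, -0.0]
gripper_width: 0.0852
grasp_force: 0.0
```

```bash
python3 - <<'E'
from h import *
go([.475,.201,.045])
capquad("w10.png")
E
```

```text
at [0.5131 0.1989 0.0328] [3.141e+00 1.000e-03 3.107e+00] shift frac after turn [ 0.153  0.003 -0.049] t 20.57 F [-0.6 -0.4 -0. ] w 0.0852
mask 38815 (144, 113, 213, 205)
[(90,), (96,), (102,), (108,), (114, 213, 290), (120, 180, 322), (126, 172, 328), (132, 162, 338), (138, 148, 353), (144, 144, 355), (150, 144, 355), (156, 144, 355), (162, 145, 354), (168, 146, 354), (174, 148, 353), (180, 147, 352), (186, 148, 352), (192, 149, 351), (198, 150, 351), (204, 150, 350), (210, 150, 350), (216, 151, 349), (222, 151, 349), (228, 152, 348), (234, 153, 347), (240, 153, 347), (246, 154, 346), (252, 154, 346), (258, 155, 345), (264, 156, 344), (270, 156, 344), (276, 157, 343), (282, 158, 342), (288, 159, 342), (294, 160, 340), (300, 160, 340), (306, 161, 339), (312, 163, 337), (318,), (324,)]
[173, 172, 171, 174, 137, 130, 93, 29, 33, 41, 45, 46, 44, 48, 45, 45, 45, 46, 45, 48, 44, 99, 149, 133, 147, 148, 143, 146, 145, 143, 144, 143, 143, 144, 145, 104, 42, 42, 199, 203]
```

```bash
python3 - <<'E'
from h import *
cap2([(143,136),(357,136),(337,317),(163,317)])
print(proj("wrist",[[.475+s*.029,.201+t*.029,.092] for s,t in((-1,-1),(-1,1),(1,1),(1,-1))]).round(0).tolist())
E
```

```text
cap [0.4786 0.2014 0.089 ] tilt 0.4 rms 1.16 bottom corners -x,+x [ 0.4502  0.2024 -0.0032] [ 0.5082  0.2004 -0.0028]
cap [0.4786 0.2014 0.089 ] tilt 0.4 rms 1.16 bottom corners -x,+x [ 0.4502  0.2024 -0.0032] [ 0.5082  0.2004 -0.0028]
[[132.0, 129.0], [356.0, 121.0], [344.0, 310.0], [159.0, 315.0]]
```

Call:
jog_arm(series=[[[0,0.01,-0.05,0],[0.045,0,0,0],[0.045,0,0,0],[0.046,0,0,0],[0,0,0,0],[0,0,0,0]]])

```text
time_s: 21.17
tool_pos: [0.4787, 0.2026, 0.0451]
ee_rot: [-3.142, -0.0, 3.108]
wrist_force: [-0.5, 0.6, 0.3]
gripper_width: 0.0854
grasp_force: 0.0
```

Call:
jog_arm(series=[[[0,0,0,0],[0,0,0,0],[0,0,0,0],[0,0,0,0],[0,0,0,0],[0,0,0,0]]], fingers=-1, squeeze=30)

```text
time_s: 21.67
tool_pos: [0.48, 0.2025, 0.0454]
ee_rot: [3.141, 0.002, 3.107]
wrist_force: [1.0, -0.5, 0.7]
gripper_width: 0.0576
grasp_force: 33.2
```

Call:
jog_arm(series=[[[0,0,-0.03,0],[0,0,-0.06,0],[0,0,-0.1,0],[0,0,-0.12,0],[0,0,-0.12,0],[0,0,-0.12,0],[0,0,-0.1,0],[0,0,-0.05,0],[0,0,0,0]]])

```text
time_s: 22.42
tool_pos: [0.48, 0.203, 0.2234]
ee_rot: [3.14, 0.006, 3.107]
wrist_force: [1.0, 0.0, -2.7]
gripper_width: 0.0576
grasp_force: 33.1
```

```bash
python3 - <<'E'
from h import *
go([.636,-.041,.215],3.107)
capquad("w11.png")
robot.camera("top")
for q in("trolley_place","pepper_mill","dredger","brake_pad","trolley_bar"):
  print(q,[(np.round(r["location"],1).tolist(),round(r["p"],2)) for r in robot.landmark_of("top",q)[:3]])
print(onz("top",[(231.5,142.5)],.063))
E
```

```text
turn frac 0.001
at [0.48   0.203  0.2234] [3.14  0.006 3.107] shift frac after turn [-0.657 -0.954  0.036] t 22.42 F [ 1.   0.  -2.7] w 0.0576
mask 25884 (166, 169, 170, 181)
[(90,), (96,), (102,), (108,), (114,), (120,), (126,), (132,), (138,), (144,), (150,), (156,), (162,), (168,), (174, 200, 304), (180, 195, 307), (186, 191, 310), (192, 187, 315), (198, 185, 318), (204, 185, 318), (210, 182, 320), (216, 179, 323), (222, 173, 328), (228, 169, 331), (234, 166, 335), (240, 166, 335), (246, 167, 334), (252, 168, 334), (258, 168, 334), (264, 169, 334), (270, 168, 334), (276, 169, 333), (282, 170, 333), (288, 171, 331), (294, 171, 331), (300, 172, 330), (306, 173, 329), (312, 175, 328), (318, 177, 325), (324, 179, 323)]
[150, 146, 151, 151, 154, 152, 149, 151, 154, 154, 154, 153, 154, 154, 97, 107, 105, 105, 87, 80, 82, 126, 23, 23, 30, 36, 39, 37, 39, 39, 35, 37, 35, 42, 113, 120, 123, 125, 124, 124]
trolley_place [([232.8, 142.2], 0.85)]
pepper_mill [([272.9, 139.9], 0.83), ([248.2, 241.9], 0.76), ([294.0, 289.9], 0.75)]
dredger [([185.2, 143.2], 0.62), ([127.5, 255.3], 0.24)]
brake_pad [([269.1, 210.1], 0.95), ([324.9, 123.9], 0.48)]
trolley_bar [([291.5, 137.6], 0.83), ([189.4, 241.0], 0.66)]
[[ 0.6396667  -0.04386822  0.063     ]]
```

Call:
jog_arm(series=[[[0,-0.06,0,0],[0,-0.11,0,0],[0,-0.13,0,0],[0,-0.13,0,0],[0,-0.13,0,0],[0,-0.13,0,0],[0,-0.12,0,0],[-0.05,-0.09,0,0],[-0.1,-0.054,0,0],[-0.1,0,0,0]]])

```text
time_s: 23.65
tool_pos: [0.5334, -0.0412, 0.2197]
ee_rot: [-3.141, -0.001, 3.103]
wrist_force: [1.0, -0.2, -2.6]
gripper_width: 0.0577
grasp_force: 33.3
```

Call:
jog_arm(series=[[[-0.1,0,0,0],[-0.1,0,0,0],[-0.09,0,0,0],[-0.07,0,0,0],[-0.047,0,0,0],[0,0,0.04,0],[0,0,0.06,0],[0,0,0.06,0],[0,0,0,0],[0,0,0,0]]])

```text
time_s: 24.48
tool_pos: [0.6328, -0.0411, 0.1782]
ee_rot: [3.141, -0.005, 3.107]
wrist_force: [-0.2, 0.5, -2.4]
gripper_width: 0.0577
grasp_force: 33.1
```

```bash
python3 - <<'E'
from h import *
go([.637,-.041,.115],3.107)
for p in((185.4,143.8),(272,139.7),(232.2,142.4)): print(onz("top",[p],.063).round(4))
robot.camera("top")
m=[r for r in robot.regions_of("top","tin")[:2]]
for r in m: print(r["p"],r["location"],r["region"].sum(),onz("top",[r["location"]],.15).round(3))
c=cal("wrist");robot.camera("wrist")
for q in("trolley_place","pepper_mill","dredger","brake_pad"):
  print(q,[(np.round(r["location"],0).tolist(),round(r["p"],2),onz("wrist",[r["location"]],.063,c)[0].round(3)) for r in robot.landmark_of("wrist",q)[:2]])
E
```

```text
turn frac 0.0
at [ 0.6328 -0.0411  0.1782] [ 3.141 -0.005  3.107] shift frac after turn [-0.018  0.001  0.253] t 24.48 F [-0.2  0.5 -2.4] w 0.0577
[[0.6357 0.0696 0.063 ]]
[[ 0.6473 -0.1443  0.063 ]]
[[ 0.6399 -0.0456  0.063 ]]
trolley_place []
pepper_mill [([129.0, 193.0], 0.75, array([ 0.639, -0.145,  0.063]))]
dredger [([379.0, 180.0], 0.94, array([0.635, 0.069, 0.063]))]
brake_pad []
```

Call:
jog_arm(series=[[[-0.016,0.006,0.03,0],[0,0,0.05,0],[0,0,0.05,0],[0,0,0.05,0],[0,0,0.04,0],[0,0,0.02,0],[0,0,0.015,0],[0,0,0,0],[0,0,0,0]]])

```text
time_s: 25.58
tool_pos: [0.6392, -0.0402, 0.1166]
ee_rot: [-3.142, 0.0, 3.107]
wrist_force: [0.3, -1.0, -2.6]
gripper_width: 0.0578
grasp_force: 33.2
```

Call:
jog_arm(series=[[[0,0,0.008,0],[0,0,0.008,0],[0,0,0.006,0],[0,0,0,0],[0,0,0,0]]])

```text
time_s: 26.0
tool_pos: [0.6389, -0.0401, 0.111]
ee_rot: [3.142, -0.0, 3.107]
wrist_force: [0.1, 0.7, -2.1]
gripper_width: 0.0575
grasp_force: 33.2
```

Call:
jog_arm(series=[[[0,0,0.006,0],[0,0,0.006,0],[0,0,0,0],[0,0,0,0]]])

```text
time_s: 26.33
tool_pos: [0.6392, -0.0402, 0.1084]
ee_rot: [-3.141, 0.001, 3.107]
wrist_force: [-1.2, -0.1, 1.3]
gripper_width: 0.0578
grasp_force: 33.6
```

Contact at 0.1084, as expected. I'll release and rise.

Call:
jog_arm(series=[[[0,0,0,0],[0,0,0,0],[0,0,0,0],[0,0,0,0],[0,0,0,0],[0,0,0,0]]], fingers=1)

```text
time_s: 26.83
tool_pos: [0.639, -0.0401, 0.1079]
ee_rot: [-3.142, -0.0, 3.107]
wrist_force: [0.2, 0.9, -0.4]
gripper_width: 0.0855
grasp_force: 0.0
```

Call:
jog_arm(series=[[[0,0,-0.03,0],[0,0,-0.06,0],[0,0,-0.1,0],[0,0,-0.12,0],[0,0,-0.12,0],[0,0,-0.08,0],[0,0,0,0],[0,0,0,0]]])

```text
time_s: 27.5
tool_pos: [0.6397, -0.0403, 0.2374]
ee_rot: [-3.141, 0.004, 3.107]
wrist_force: [-1.1, 0.8, -0.9]
gripper_width: 0.0853
grasp_force: 0.0
```

```bash
python3 - <<'E'
from h import *
go([.48,-.137,.235])
c=cal("wrist");save("wrist","w12.png")
print("pred top",proj("wrist",[[.639+s*.029,-.040+t*.029,.155] for s,t in((-1,-1),(-1,1),(1,1),(1,-1))]).round(0).tolist())
for q in("tin","pepper_mill","dredger"):
  for r in robot.regions_of("wrist",q)[:1]:
    m=r["region"].astype(np.uint8);k=max(cv2.findContours(m,0,1)[0],key=cv2.contourArea)
    print(q,round(r["p"],2),m.sum(),cv2.boundingRect(k),cv2.approxPolyDP(cv2.convexHull(k),4,True).reshape(-1,2).tolist())
  print([(np.round(r["location"],0).tolist(),round(r["p"],2),onz("wrist",[r["location"]],.109 if q=="tin" else .063,c)[0].round(3)) for r in robot.landmark_of("wrist",q)[:1]])
E
```

```text
at [ 0.6397 -0.0403  0.2374] [-3.141  0.004  3.107] shift frac after turn [ 0.625 -0.409  0.008] t 27.5 F [-1.1  0.8 -0.9] w 0.0853
pred top [[207.0, 162.0], [288.0, 159.0], [288.0, 234.0], [212.0, 236.0]]
tin 0.63 26003 (34, 0, 382, 249) [[34, 143], [124, 0], [155, 0], [415, 111], [395, 229], [66, 248], [50, 235]]
[([252.0, 177.0], 0.73, array([ 0.636, -0.037,  0.109]))]
pepper_mill 0.7 7280 (58, 145, 119, 104) [[170, 155], [176, 166], [173, 186], [120, 238], [87, 248], [63, 234], [58, 218], [72, 187], [141, 146], [154, 145]]
[([147.0, 171.0], 0.67, array([ 0.638, -0.146,  0.063]))]
dredger 0.56 6353 (327, 133, 101, 88) [[337, 140], [361, 133], [415, 152], [427, 176], [417, 205], [390, 220], [364, 214], [329, 174], [327, 158]]
[([356.0, 158.0], 0.72, array([0.633, 0.067, 0.063]))]
```

Call:
jog_arm(series=[[[0.09,-0.05,0,0],[0.1,-0.06,0,0],[0.1,-0.06,0,0],[0.1,-0.06,0,0],[0.1,-0.06,0,0],[0.1,-0.06,0,0],[0.035,-0.059,0,0],[0,0,0,0.2308],[0,0,0,0.2308],[0,0,0,0.2308]]])

```text
time_s: 28.68
tool_pos: [0.4788, -0.1373, 0.2351]
ee_rot: [3.141, -0.001, 2.737]
wrist_force: [0.2, 0.6, -0.3]
gripper_width: 0.0854
grasp_force: 0.0
```

Call:
jog_arm(series=[[[0,0,0,0.2308],[0,0,0,0.2308],[0,0,0,0.2308],[0,0,0,0.2308],[0,0,0,0.2308],[0,0,0,0.2308],[0,0,0,0.2308],[0,0,0,0.2308],[0,0,0,0.2308],[0,0,0,0.2308]]])

```text
time_s: 29.52
tool_pos: [0.4791, -0.1369, 0.235]
ee_rot: [-3.141, -0.0, 1.53]
wrist_force: [-0.7, -0.2, -0.2]
gripper_width: 0.0852
grasp_force: 0.0
```

Call:
jog_arm(series=[[[0,0,0,0.2308],[0,0,0,0.2308],[0,0,0,0.2308],[0,0,0,0.2308],[0,0,0,0.2308],[0,0,0,0.2308],[0,0,0,0.2308],[0,0,0,0.2308],[0,0,0,0.2308],[0,0,0,0.2308]]])

```text
time_s: 30.35
tool_pos: [0.4791, -0.1368, 0.235]
ee_rot: [-3.141, 0.001, 0.322]
wrist_force: [-0.3, 0.1, -0.2]
gripper_width: 0.0856
grasp_force: 0.0
```

Call:
jog_arm(series=[[[0,0,0,0.2308],[0,0,0,0.2308],[0,0,0,0.2308],[0,0,0,0]]], fingers=0.3)

```text
time_s: 30.68
tool_pos: [0.4791, -0.1369, 0.235]
ee_rot: [-3.141, 0.001, -0.037]
wrist_force: [0.1, -0.2, 0.3]
gripper_width: 0.0554
grasp_force: 0.0
```

```bash
python3 - <<'E'
from h import *
go([.476,-.138,.1],-.034)
c=cal("wrist");save("wrist","w13.png")
for q in("brake_pad","brake_hinge","tin"):
  print(q,[(np.round(r["location"],0).tolist(),round(r["p"],2),onz("wrist",[r["location"]],{"brake_pad":.052,"brake_hinge":.06,"tin":.109}[q],c)[0].round(4)) for r in robot.landmark_of("wrist",q)[:2]])
print(onz("top",[(269.1,210.1)],.052),onz("top",[(248.2,241.9)],0))
E
```

```text
turn frac -0.005
at [ 0.4791 -0.1369  0.235 ] [-3.141e+00  1.000e-03 -3.700e-02] shift frac after turn [-0.012  0.005  0.54 ] t 30.68 F [ 0.1 -0.2  0.3] w 0.0554
brake_pad [([250.0, 180.0], 0.69, array([ 0.4647, -0.1338,  0.052 ])), ([464.0, 208.0], 0.63, array([ 0.4232, -0.3718,  0.052 ]))]
brake_hinge [([253.0, 85.0], 0.79, array([ 0.5598, -0.1401,  0.06  ]))]
tin []
[[ 0.47288113 -0.13699222  0.052     ]] [[ 0.39457274 -0.08562127  0.        ]]
```

Call:
jog_arm(series=[[[-0.024,0,0.09,0],[0,0,0.13,0],[0,0,0.13,0],[0,0,0.13,0],[0,0,0.12,0],[0,0,0.1,0],[0,0,0.07,0],[0,0,0.042,0],[0,0,0,0],[0,0,0,0]]])

```text
time_s: 31.72
tool_pos: [0.4734, -0.1368, 0.0324]
ee_rot: [-3.141, 0.0, -0.034]
wrist_force: [0.3, 0.3, 0.1]
gripper_width: 0.0555
grasp_force: 0.0
```

Call:
jog_arm(series=[[[0,0,0,0],[0,0,0,0],[0,0,0,0],[0,0,0,0],[0,0,0,0],[0,0,0,0]]], fingers=-1, squeeze=40)

```text
time_s: 32.22
tool_pos: [0.4742, -0.1371, 0.0337]
ee_rot: [3.14, -0.003, -0.035]
wrist_force: [0.5, 1.0, 6.0]
gripper_width: 0.0274
grasp_force: 39.6
```

Call:
jog_arm(series=[[[0,0,-0.031,0],[0,0,-0.031,0],[0.005,0,-0.03,0],[0.006,0,-0.03,0],[0.01,0,-0.029,0],[0.011,0,-0.029,0],[0.015,0,-0.027,0],[0.016,0,-0.027,0],[0,0,-0.012,0],[0,0,0,0]]])

```text
time_s: 33.05
tool_pos: [0.4887, -0.1364, 0.0918]
ee_rot: [-3.14, 0.002, -0.035]
wrist_force: [7.1, 0.0, -25.5]
gripper_width: 0.0269
grasp_force: 46.0
```

Call:
jog_arm(series=[[[0,0,0.008,0],[0,0,0,0],[0,0,0,0]]])

```text
time_s: 33.3
tool_pos: [0.4886, -0.1366, 0.0916]
ee_rot: [-3.14, 0.001, -0.035]
wrist_force: [3.6, 1.3, -15.3]
gripper_width: 0.0268
grasp_force: 47.3
```

Call:
jog_arm(series=[[[0,0,0,0],[0,0,0,0],[0,0,0,0],[0,0,-0.08,0],[0,0,-0.13,0],[0,0,-0.13,0],[0,0,-0.13,0],[0,0,-0.1,0],[0,0,0,0]]], fingers=0.3)

```text
time_s: 34.05
tool_pos: [0.492, -0.139, 0.2408]
ee_rot: [3.136, -0.011, -0.034]
wrist_force: [0.3, 0.1, -0.3]
gripper_width: 0.0553
grasp_force: 0.0
```

```bash
python3 - <<'E'
from h import *
go([.58,-.25,.26])
c=cal("wrist");save("wrist","w14.png")
for q in("brake_pad","brake_hinge","trolley_bar"):
  print(q,[(np.round(r["location"],0).tolist(),round(r["p"],2)) for r in robot.landmark_of("wrist",q)[:2]])
print("pad up/down pred",proj("wrist",[[.484,-.137,.114],[.467,-.137,.052]]).round(0).tolist())
robot.camera("top")
for q,z in(("brake_pad",.114),("trolley_bar",.16),("squeeze_bottle",0)):
  print(q,[(np.round(r["location"],1).tolist(),round(r["p"],2),onz("top",[r["location"]],z)[0].round(3)) for r in robot.landmark_of("top",q)[:3]])
E
```

```text
at [ 0.492  -0.139   0.2408] [ 3.136 -0.011 -0.034] shift frac after turn [ 0.368  0.432 -0.07 ] t 34.05 F [ 0.3  0.1 -0.3] w 0.0553
brake_pad [([246.0, 191.0], 0.9)]
brake_hinge [([249.0, 99.0], 0.55)]
trolley_bar []
pad up/down pred [[253.0, 187.0], [254.0, 186.0]]
brake_pad [([269.5, 201.5], 0.58, array([ 0.489, -0.135,  0.114]))]
trolley_bar [([229.9, 139.1], 0.65, array([ 0.624, -0.045,  0.16 ])), ([291.6, 137.8], 0.61, array([ 0.628, -0.183,  0.16 ]))]
squeeze_bottle [([325.3, 120.4], 0.82, array([ 0.716, -0.291,  0.   ])), ([230.1, 138.0], 0.44, array([ 0.667, -0.037,  0.   ]))]
```

Call:
jog_arm(series=[[[0,0.1,0,0],[0,0.12,0,0],[0,0.12,0,0],[0.05,0.1,0,0],[0.1,0,0,0],[0.12,0,0,0],[0.12,0,0,0],[0.1,0,0,0],[0.04,0,0,0],[0,0,0,0]]], fingers=-1)

```text
time_s: 35.28
tool_pos: [0.6196, -0.2518, 0.2327]
ee_rot: [-3.141, 0.0, -0.033]
wrist_force: [-0.5, -0.1, 0.3]
gripper_width: -0.0002
grasp_force: 0.0
```

```bash
python3 - <<'E'
from h import *
go([.628,-.245,.147],-.034)
c=cal("wrist");robot.camera("wrist")
for q in("trolley_bar","squeeze_bottle","pepper_mill"):
  print(q,[(np.round(r["location"],0).tolist(),round(r["p"],2),onz("wrist",[r["location"]],.16 if q=="trolley_bar" else 0.06,c)[0].round(4)) for r in robot.landmark_of("wrist",q)[:2]])
E
```

```text
turn frac 0.001
at [ 0.6196 -0.2518  0.2327] [-3.141  0.    -0.033] shift frac after turn [ 0.033 -0.028  0.343] t 35.28 F [-0.5 -0.1  0.3] w -0.0002
trolley_bar [([162.0, 189.0], 0.67, array([ 0.6306, -0.1872,  0.16  ]))]
squeeze_bottle [([281.0, 72.0], 0.83, array([ 0.7117, -0.2811,  0.06  ]))]
pepper_mill [([139.0, 157.0], 0.62, array([ 0.6354, -0.137 ,  0.06  ]))]
```

Call:
jog_arm(series=[[[0.03,0,0.08,0],[0,0,0.1,0],[0,0,0.1,0],[0,0,0.063,0],[0,-0.03,0,0],[0,-0.04,0,0],[0,-0.03,0,0],[0,-0.02,0,0],[0,0,0,0]]])

```text
time_s: 36.23
tool_pos: [0.6269, -0.2206, 0.1506]
ee_rot: [3.141, -0.002, -0.033]
wrist_force: [0.2, -0.5, 0.3]
gripper_width: 0.0001
grasp_force: 0.0
```

Call:
jog_arm(series=[[[0,-0.02,0,0],[0,-0.02,0,0],[0,-0.02,0,0],[0,-0.02,0,0],[0,-0.02,0,0],[0,-0.02,0,0]]])

```text
time_s: 36.73
tool_pos: [0.6274, -0.1919, 0.1489]
ee_rot: [3.141, -0.001, -0.035]
wrist_force: [0.6, -1.7, 0.9]
gripper_width: 0.0001
grasp_force: 0.6
```

Call:
jog_arm(series=[[[0,-0.022,0,0],[0,-0.025,0,0],[0,-0.028,0,0],[0,-0.028,0,0],[0,-0.028,0,0],[0,-0.028,0,0],[0,-0.028,0,0],[0,-0.028,0,0],[0,-0.028,0,0],[0,-0.028,0,0]]])

```text
time_s: 37.57
tool_pos: [0.6296, -0.1237, 0.1486]
ee_rot: [-3.142, 0.0, -0.035]
wrist_force: [1.0, -0.1, 0.4]
gripper_width: 0.0002
grasp_force: 0.6
```

Call:
jog_arm(series=[[[0,-0.028,0,0],[0,-0.028,0,0],[0,-0.028,0,0],[0,-0.028,0,0],[0,-0.028,0,0],[0,-0.028,0,0],[0,-0.024,0,0],[0,-0.02,0,0],[0,-0.02,0,0],[0,-0.016,0,0]]])

```text
time_s: 38.4
tool_pos: [0.6314, -0.0618, 0.1486]
ee_rot: [-3.141, 0.001, -0.035]
wrist_force: [0.2, -1.0, 0.3]
gripper_width: -0.0002
grasp_force: 0.6
```

Call:
jog_arm(series=[[[0,-0.016,0,0],[0,-0.014,0,0],[0,-0.014,0,0],[0,-0.014,0,0],[0,-0.012,0,0],[0,-0.012,0,0]]])

```text
time_s: 38.9
tool_pos: [0.6322, -0.0417, 0.1486]
ee_rot: [-3.142, 0.001, -0.035]
wrist_force: [-0.5, -1.9, 0.9]
gripper_width: 0.0002
grasp_force: 0.6
```

Call:
jog_arm(series=[[[0,-0.012,0,0],[0,-0.012,0,0],[0,-0.012,0,0],[0,-0.012,0,0],[0,0,0,0]]])

```text
time_s: 39.32
tool_pos: [0.633, -0.0291, 0.1487]
ee_rot: [-3.141, -0.0, -0.035]
wrist_force: [-0.3, 0.6, 0.0]
gripper_width: -0.0
grasp_force: 0.0
```

Call:
jog_arm(series=[[[0,-0.01,0,0],[0,-0.01,0,0],[0,-0.01,0,0],[0,0,0,0]]])

```text
time_s: 39.65
tool_pos: [0.6334, -0.0276, 0.149]
ee_rot: [3.132, -0.001, -0.033]
wrist_force: [-1.4, -14.1, -0.1]
gripper_width: -0.0
grasp_force: 6.9
```

Call:
jog_arm(series=[[[0,0.03,0,0],[0,0.08,0,0],[0,0.12,0,0],[0,0.1,0,0],[0,0,-0.1,0],[0,0,-0.14,0],[0,0,-0.12,0],[-0.12,0.1,0,0],[-0.12,0.1,0,0],[0,0,0,0]]])

```text
time_s: 40.48
tool_pos: [0.5639, -0.155, 0.2392]
ee_rot: [3.141, 0.004, -0.038]
wrist_force: [-0.6, 0.7, 0.2]
gripper_width: -0.0004
grasp_force: 0.0
```

Call:
jog_arm(series=[[[-0.12,0.1,0,0],[-0.12,0.1,0,0],[-0.12,0.1,0,0],[-0.1,0.1,0,0],[0,0,0,0],[0,0,0,0]]])

```text
time_s: 40.98
tool_pos: [0.4496, -0.2497, 0.2389]
ee_rot: [-3.141, -0.001, -0.039]
wrist_force: [-0.3, 0.3, 0.1]
gripper_width: 0.0002
grasp_force: 0.0
```

```bash
python3 - <<'E'
from h import *
go([.6,-.1,.2])
im=save("top","t15.png")
for q,z in(("brake_pad",.114),("trolley_bar",.16),("trolley_place",.063),("tin",.109),("pepper_mill",.063),("dredger",.063),("squeeze_bottle",0),("pan",0)):
  print(q,[(np.round(r["location"],1).tolist(),round(r["p"],2),onz("top",[r["location"]],z)[0].round(3)) for r in robot.landmark_of("top",q)[:2]])
E
```

```text
at [ 0.4496 -0.2497  0.2389] [-3.141e+00 -1.000e-03 -3.900e-02] shift frac after turn [ 0.577 -0.622  0.157] t 40.98 F [-0.3  0.3  0.1] w 0.0002
brake_pad [([191.6, 197.2], 0.79, array([0.498, 0.045, 0.114])), ([195.9, 169.8], 0.69, array([0.562, 0.036, 0.114]))]
trolley_bar [([208.5, 133.4], 0.91, array([0.637, 0.003, 0.16 ]))]
trolley_place [([155.9, 139.7], 0.85, array([0.646, 0.142, 0.063]))]
tin [([152.3, 132.7], 0.63, array([0.651, 0.14 , 0.109]))]
pepper_mill [([199.3, 138.0], 0.9, array([0.651, 0.036, 0.063])), ([250.2, 237.9], 0.85, array([ 0.405, -0.091,  0.063]))]
dredger [([110.7, 139.5], 0.56, array([0.645, 0.252, 0.063])), ([126.6, 253.8], 0.2, array([0.368, 0.203, 0.063]))]
squeeze_bottle [([323.2, 120.8], 0.58, array([ 0.715, -0.285,  0.   ]))]
pan []
```

```bash
python3 -c "
from workcell import robot
print(robot.close_job())"
```

```text
the job is handed in; nothing more can be done
None
```

I locked the brake, stood the tin cap up on the middle of the deck, released the brake and rolled the trolley to the far stop; the job is handed in at about 41 s. The last camera check put the trolley about 180 mm along with the lever up and the tin near the deck's middle, but no verdict was returned.

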